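# Feel the gap of the strap press with a taper gauge

### The job

Take the yellow-handled taper gauge out of its wooden stand and slide its blade, tip down and in line with the slot, between the two upright plates of the small strap press until it drags snugly, so that about half a kilo of push (5 to 6 N) is needed and the sprung plate gives by about a millimetre; do not force it further. Finish while still holding the gauge by its handle, upright and at that depth: do not let go of it or put it down, and leave the other things on the table alone.

Things in the scene. Friction and masses are not known exactly. Their poses are not given: they have to be found in the camera images.
- gauge: taper gauge, loose, about 90 g: a steel wedge blade 20 mm wide (its x), 75 mm long (its z), 3 mm thick (its y) at the tip and growing evenly to 10.5 mm at the handle (0.1 mm per mm of length, half of it on either face), under a yellow handle with black ribs, 32 (x) x 16 (y) x 50 (z) mm. Origin at the middle of the blade's tip, z up towards the handle; the handle runs from z = 75 to 125 mm. At the start it stands upright in the stand, its handle resting on the stand's top
- gauge_grip (a point): point inside the gauge's handle, 101 mm above the tip and 24 mm under the handle's top: good place to pinch it across its 16 mm thickness (along y)
- stand: brown wooden block, fixed to the table, 70 (x) x 50 (y) x 82 (z) mm, with an upright through slot 25 (x) x 13 (y) mm at its centre that holds the gauge's blade. Origin at the centre of its underside
- press: base of the strap press, fixed to the table: dark plate 110 (x) x 150 (y) x 10 mm with a grey end block 34 mm high at either y end and two guide rods. Origin at the centre of its underside; x runs along the slot between the upright plates, y across it. On the rods a blue carriage floats freely up to 8 mm either way along y, so that the pair of plates centres itself on a blade. Highest part: the plates' tops, 88 mm
- fixed_lip (a point): middle of the slot's length, on the inner face of the steel plate that is rigid on the carriage (the press's -y side), 88 mm up, level with the plate's top; the plates are 60 mm long (x), 10 mm thick, their top edges are fully round (radius 5 mm) and lead a blade in, so the narrowest gap begins 5 mm under this height. Axes as the press
- sprung_lip (a point): the like point on the inner face of the aluminium sprung plate (the press's +y side, in front of the brass thumb wheel). The gap lies between fixed_lip and sprung_lip, its axis is midway between them; untouched it is 4.0 to 7.5 mm wide, different each time; below the gap the space is free for more than the blade's length
- spring_plate (a joint): how far the sprung plate has been pushed back by a blade, m: 0 untouched, spring 4 N per mm, stop at 0.006
- stapler: small stapler lying left of the work, bystander, 21 x 89 x 33 mm, origin under its centre
- spring_clip: black spring clip standing, bystander, 32 x 23 x 37 mm, origin under its centre
- beeswax: round yellow beeswax cake, bystander, 49 mm across, 18 mm high, origin under its centre
- rivet_tin: round red-lidded tin, bystander, 55 mm across, 26 mm high, origin under its centre
- awl: awl with wooden handle lying at the back, bystander, 141 mm long, origin under its centre
- edge_beveler: edge beveler with wooden handle lying at the back, bystander, 135 mm long, origin under its centre
- pricking_iron_4: steel pricking iron lying at the back, bystander, 106 mm long, origin under its centre

How it is judged:
On the way, in this order (a step that is already met when the one before it is completed fails the run):
1. the gauge is drawn out of the stand: its tip is higher than the plates of the press (height (world z) of gauge above 0.089 m and contact force between the fingers and gauge above 0.5 N), for 0.1 s.
2. the blade's tip is between the plates, upright and in line with the slot (z of gauge in the frame of fixed_lip below -0.01 m and y of gauge in the frame of fixed_lip above 0 m and y of gauge in the frame of sprung_lip below 0 m and angle between the x axis of gauge and the x axis of press, either way round below 0.2 rad), for 0.1 s.
At the end, for the whole second after the job is handed in: The gauge is still gripped and at rest, upright (within 7 degrees) and in line with the slot (within 8 degrees, 25 mm of its middle), its blade at least 12 mm down between the plates but its handle clear of them, the sprung plate pushed back by 0.5 to 1.8 mm (value of joint spring_plate between 0.0005 and 0.0018 m and contact force between gauge and press above 1 N and contact force between the fingers and gauge above 1 N and z of gauge in the frame of fixed_lip between -0.074 and -0.012 m and x of gauge in the frame of fixed_lip between -0.025 and 0.025 m and angle between gauge's own z axis and vertical below 0.12 rad and angle between the x axis of gauge and the x axis of press, either way round below 0.15 rad and linear speed of gauge below 0.01 m/s); the arm keeps its last pose, push and grip.
It fails at once if the gauge is forced: the sprung plate is pushed back by more than 3.5 mm (value of joint spring_plate above 0.0035 m).
It fails at once if a bystander is shifted by more than 20 mm (distance of any of stapler, spring_clip, beeswax, rivet_tin, awl, edge_beveler, pricking_iron_4 from where it was at the start of the episode above 0.02 m).
It also fails if it takes over 43 s, if anything falls off the work surface, if the arm or the gripper's body presses on something with over 40 N, if the wrist force passes 120 N, or if a joint passes its speed limit or range.

### The arm

A 6-joint arm with a two-finger parallel gripper is mounted at the origin on a cart in front of the work surface, level with it; the furniture and walls round the work are solid. World frame = base frame: x ahead of the robot, y to its left, z up, the work surface at z = 0. Lengths are in m, angles in rad, forces in N, time in s.
With the tool pointing down it reaches from about 0.35 to 0.775 m from the base axis. Payload 5.5 kg.
Tool frame: the origin (TCP) lies on the centre line of the jaws, within the pads' length; the fingertips stand 11 mm ahead of it and the grasp point (between the pads) lies 8 mm behind it; z points along the fingers, y is the line along which they close (so a half turn about z gives the same grasp; the last joint's range is limited). The gripper opens to 85 mm and grips with 20 to 120 N. Pads are 22 mm wide; open, the fingers measure 114 mm over their backs; the gripper's body (76 mm by 85 mm) begins 54 mm behind the grasp point. The pads swing forward as they close: fully open they stand 13 mm farther back than shut.
Start: joints at [-1.322, 0.313, 0.046, 1.304, 0, 1.431], TCP at [0.218, -0.532, 0.242] pointing down, gripper open.
Joint ranges: [-2.76, 2.76], [-0.86, 1.69], [-1.03, 1.26], [-2.2, 2.34], [-1.47, 1.5], [-3.14, 3.14]. Speed limits (rad/s): [2.57, 2.57, 3.14, 3.14, 3.14, 3.14].

### API

Orientations are given as a rotation vector (axis times angle).
In Python, from plant import manip gives the robot as it stands.
- The arm moves only by the shell command python3 -m inch 'ROWS' [FORCE]. ROWS is JSON, a list of rows, each a list of 5 numbers: the shift along the tool's x, y, z in mm, then the turn about the tool's z in degrees, then the opening, from 0 (shut) to 1 (fully open). In form: [[x, y, z, twist, gripper], ...]. A call has 1 to 20 rows; each row is the pose to reach, as a shift and turn from the pose commanded when the call began, along the tool's axes at that moment; what a row does not reach only later rows make up. A row lasts 1/8 s, in which the tool goes at most 62.5 mm and 10.7 degrees, less where a joint would pass 70% of its speed; a pose out of reach is approached as far as the arm can. A call with a gripper value outside its range is refused whole. The fingers move at their own pace and stop on an object; FORCE is the grip in N (left out, the last holds). Time passes only in rows, so rows that repeat a pose let the fingers close. It gives the time, the measured TCP pose, the force, the opening and the grip force at its end, in the units of the state.
- manip.read_state(): the state, without advancing time (a new reading comes with each control period).
- manip.read_camera(name): name is "side" or "top" or "wrist"; returns a dict with "img" (480x640x3 uint8, red, green, blue), "camera_matrix" (3x3 intrinsics, pixels), "R" (3x3) and "t" (3): a world point X has camera coordinates R X + t. Camera axes: x right, y down, z forward; pixel columns grow to the right and rows downward; lengths in m; the calibration is good to about 2 mm. A picture is of the moment at which its call begins. There is no depth.
- manip.job_done(): hands the job in; it is judged then, once.
Trained networks look in a picture, given as the dict that the camera call returned (one of the last four; its "shot" number tells which), for a name from the list of things; names that differ only in an ending like _2 or _b are one class to them, and where a whole thing is asked for, a point or a joint stands for the part that bears it (a point fixed in the world has none). Each returns a list of dicts, best first, with "p" (0 to 1); they miss things now and then, are a little off and sometimes report something else, mostly with a low value. They report only what shows in the picture. A call takes as long as a camera call.
- manip.recognise(target, picture): "at" ([x, y, z] in m, in world coordinates, good to about 4 mm: the middle of the surface that is visible of it).
- manip.regions_of(target, picture): "mask" (480x640 bool, what is visible of it).
- manip.spot_point(target, picture): "at" ([x, y, z] in m, in world coordinates, good to about 4 mm: a listed point, or the origin of a listed thing).
The state is a dict: "time_s": time; "qpos": joint angles; "joint_vel": joint speeds; "joint_efforts": joint torques, N m; "eef_pos": TCP position; "tcp_rot": TCP orientation; "contact_force": force on the tool from outside, world axes, zero at the start; "moment": the same for the moment, N m; "width": finger opening in m; "grasp_force": force on a finger pad.
Only numpy, scipy, OpenCV 4.12 (cv2) and the standard library are available. Lean on these libraries where they do the work, as an engineer would, in place of code of your own. Each camera call takes 0.05 s, during which the arm holds its last target. There are 200 camera calls.

## Working session

There is one attempt and no reset: what is moved stays moved. The work goes in short steps, Python scripts to look and compute and a shell command to move; the robot and the scene stay as the last step left them, time stands still between calls to the robot, and variables do not carry over. Pictures are saved under pics/ and viewed, at most 10 in all, crops included, and the job is handed in when it is done.

```bash
ls; mkdir -p pics; cat > h.py <<'E'
from plant import manip
import numpy as np, cv2
from scipy.spatial.transform import Rotation as Ro
def proj(c,X):
    p=c["camera_matrix"]@(c["R"]@np.asarray(X,float)+c["t"]); return p[:2]/p[2]
def ray_plane(c,uv,z):
    d=c["R"].T@np.linalg.solve(c["camera_matrix"],[uv[0],uv[1],1.]); o=-c["R"].T@c["t"]
    return o+d*(z-o[2])/d[2]
def save(c,n): cv2.imwrite("pics/"+n+".png",cv2.cvtColor(c["img"],cv2.COLOR_RGB2BGR))
def totool(X):
    s=manip.read_state(); R=Ro.from_rotvec(s["tcp_rot"])
    return R.inv().apply(np.asarray(X)-s["eef_pos"])*1000
E
python3 - <<'E'
from h import *
np.set_printoptions(precision=4,suppress=True)
s=manip.read_state(); print(s); print(Ro.from_rotvec(s["tcp_rot"]).as_matrix())
for n in ["top","side"]:
    c=manip.read_camera(n); save(c,n+"0"); print(n,-c["R"].T@c["t"])
    for t in ["gauge","gauge_grip","stand","press","fixed_lip","sprung_lip"]:
        print(t,[(np.round(d["at"],4),round(d["p"],2),proj(c,d["at"]).round()) for d in manip.spot_point(t,c)[:2]])
E
```

```text
pics
{'time_s': 0.0, 'qpos': array([-1.3216,  0.314 ,  0.045 ,  1.3036, -0.    ,  1.4312]), 'joint_vel': array([-0.0005,  0.0002,  0.0002,  0.0014,  0.0006,  0.0001]), 'joint_efforts': array([  0.0007, -48.063 ,  29.8532,   0.0194,   0.0001,   0.    ]), 'eef_pos': array([ 0.2178, -0.5316,  0.2414]), 'tcp_rot': array([-3.0807, -0.6065,  0.0002]), 'contact_force': array([-0.6581, -0.4677, -0.7526]), 'moment': array([-0.0072,  0.0116,  0.0105]), 'grasp_force': 0.0, 'width': 0.08542223703316819}
[[ 0.9254  0.3791 -0.0004]
 [ 0.3791 -0.9254  0.0017]
 [ 0.0002 -0.0017 -1.    ]]
top [ 0.4696 -0.0953  1.0993]
gauge [(array([0.5158, 0.0541, 0.0113]), 0.45, array([259., 273.]))]
gauge_grip []
stand [(array([0.5162, 0.0538, 0.0001]), 0.96, array([260., 273.])), (array([ 0.4913, -0.2338,  0.0888]), 0.47, array([383., 285.]))]
press [(array([ 0.4968, -0.2374, -0.0022]), 0.76, array([379., 283.]))]
fixed_lip [(array([ 0.4905, -0.2358,  0.0847]), 0.6, array([384., 285.]))]
sprung_lip [(array([ 0.4941, -0.235 ,  0.0889]), 0.47, array([383., 283.])), (array([0.516 , 0.0543, 0.0102]), 0.45, array([259., 273.]))]
side [-0.1879 -1.1891  1.0103]
gauge []
gauge_grip [(array([0.5149, 0.0571, 0.0002]), 0.74, array([276., 255.]))]
stand [(array([0.5113, 0.0571, 0.0014]), 0.66, array([275., 255.]))]
press [(array([ 0.4941, -0.2387, -0.0023]), 0.65, array([326., 308.]))]
fixed_lip [(array([ 0.493 , -0.2365,  0.0883]), 0.88, array([325., 282.]))]
sprung_lip [(array([ 0.4963, -0.2339,  0.0891]), 0.64, array([326., 281.]))]
```

```bash
python3 - <<'E'
import cv2,numpy as np
a=cv2.imread("pics/top0.png");b=cv2.imread("pics/side0.png")
A=cv2.resize(a[200:350,200:460],(800,462),interpolation=cv2.INTER_CUBIC)
cv2.imwrite("pics/topc.png",A)
cv2.imwrite("pics/sidec.png",cv2.resize(b[190:340,230:400],(680,600),interpolation=cv2.INTER_CUBIC))
E
```

```text
(no output)
```

View pics/topc.png

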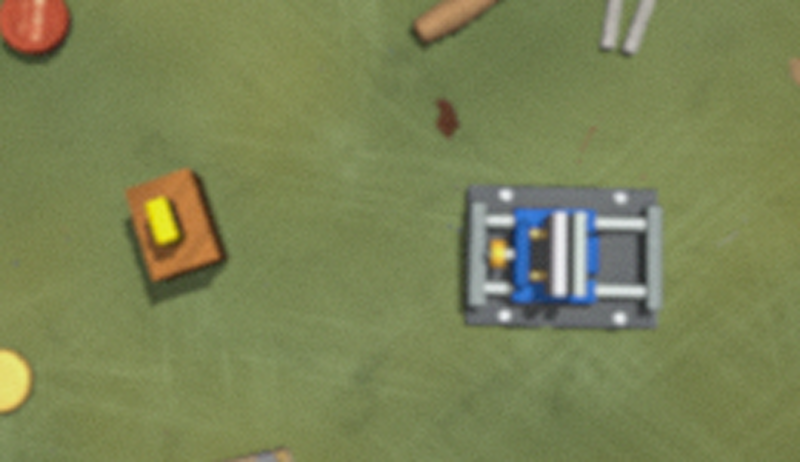

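View pics/sidec.png

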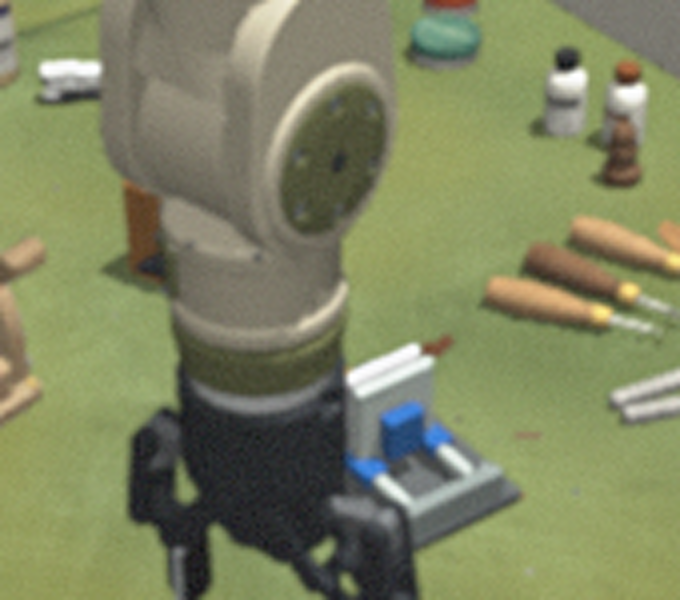

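The top view shows the stand and yellow handle (crop ~(163,220)), yawed about 17°. The press is almost square to the world axes, with the brass wheel at +y. The plates are at crop ~(570,255). The side view is mostly hidden by the arm. Next I'll get yaws and positions.

```bash
python3 - <<'E'
from h import *
c=manip.read_camera("top"); im=c["img"].astype(int)
def rect(mask,z):
    ys,xs=np.nonzero(mask); P=np.array([ray_plane(c,(x,y),z)[:2] for x,y in zip(xs,ys)])
    (m,sz,a)=cv2.minAreaRect((P*1000).astype(np.float32)); return np.round(m,1),np.round(sz,1),round(a,1),P.mean(0).round(4),len(xs)
hsv=cv2.cvtColor(c["img"],cv2.COLOR_RGB2HSV)
w=np.zeros((480,640),bool); w[255:290,235:280]=1
yel=w&(hsv[...,0]>25)&(hsv[...,0]<34)&(hsv[...,1]>180)&(hsv[...,2]>140)
print("handle",rect(yel,.132))
for t,z in [("stand",.082),("press",.01)]:
    r=manip.regions_of(t,c); print(t,r[0]["p"],rect(r[0]["mask"],z))
w=np.zeros((480,640),bool); w[265:302,370:396]=1
lt=w&(im.min(2)>140)
for lo,hi in ((370,384),(384,396)):
    m=lt.copy(); m[:,:lo]=0;m[:,hi:]=0; print("plate",rect(m,.088))
print(im[285,370:398].mean(1).round())
s=manip.read_state();c=manip.read_camera("wrist");R=Ro.from_rotvec(s["tcp_rot"])
print("wristcam in tool",R.inv().apply(-c["R"].T@c["t"]-s["eef_pos"]),(c["R"]@R.as_matrix()).round(2),c["camera_matrix"][0,0])
E
```

```text
handle (array([513.7,  53. ]), array([30.8, 15.6]), 20.3, array([0.5138, 0.053 ]), 100)
stand 0.98 (array([513.5,  49.5]), array([74.8, 56.9]), 20.1, array([0.5126, 0.0471]), 634)Traceback (most recent call last):
  File "<stdin>", line 11, in <module>
IndexError: list index out of range
```

```bash
python3 - <<'E'
from h import *
print(totool([.514,.053,.235]))
s=manip.read_state();c=manip.read_camera("wrist");R=Ro.from_rotvec(s["tcp_rot"])
print("wristcam in tool",R.inv().apply(-c["R"].T@c["t"]-s["eef_pos"]),(c["R"]@R.as_matrix()).round(2),c["camera_matrix"][0,0])
E
```

```text
[ 495.74607639 -429.21973254    7.28582443]
wristcam in tool [ 0.0762781  -0.00034028 -0.13212985] [[-0.    1.   -0.  ]
 [-0.95 -0.   -0.3 ]
 [-0.3   0.    0.95]] 412.54475490741714
```

```bash
python3 -m inch '[[40,-34,0,3,1],[80,-69,0,3,1],[125,-108,0,3,1],[170,-147,0,3,1],[215,-186,0,3,1],[260,-225,0,3,1],[305,-264,0,3,1],[350,-303,0,3,1],[395,-342,0,3,1],[440,-381,0,3,1],[480,-415,0,3,1],[496,-429,5,3,1],[496,-429,5,3,1],[496,-429,5,3,1]]' 30
python3 - <<'E'
from h import *
c=manip.read_camera("wrist"); save(c,"w1"); s=manip.read_state(); print(s["eef_pos"],s["contact_force"])
R=Ro.from_rotvec(s["tcp_rot"]).as_matrix();print("tool y yaw",np.degrees(np.arctan2(R[1,1],R[0,1])), R[2])
for t in ["gauge","gauge_grip","stand"]:
    print(t,[(np.round(d["at"],4),round(d["p"],2),proj(c,d["at"]).round()) for d in manip.spot_point(t,c)[:2]])
hsv=cv2.cvtColor(c["img"],cv2.COLOR_RGB2HSV)
yel=(hsv[...,0]>24)&(hsv[...,0]<35)&(hsv[...,1]>170)&(hsv[...,2]>120)
n,l,st,_=cv2.connectedComponentsWithStats(yel.astype(np.uint8)); print(st[1:][st[1:,4]>200])
E
```

```text
time_s: 2.65
eef_pos: [0.514, 0.0524, 0.2373]
tcp_rot: [3.097, 0.526, -0.001]
contact_force: [-0.4, 0.4, -0.7]
width: 0.0854
grasp_force: 0.0
[0.51401256 0.05213281 0.2374577 ] [ 0.35031007 -0.42393255 -0.25472083]
tool y yaw -70.77785565309256 [-1.48428261e-04  3.13445735e-04 -9.99999940e-01]
gauge [(array([0.511 , 0.0559, 0.0043]), 0.88, array([314., 199.]))]
gauge_grip [(array([0.5163, 0.0545, 0.1046]), 0.77, array([317., 224.]))]
stand [(array([ 0.5147,  0.0542, -0.0043]), 0.72, array([318., 194.]))]
[[ 302  215   24   48 1108]]
```

View pics/w1.png

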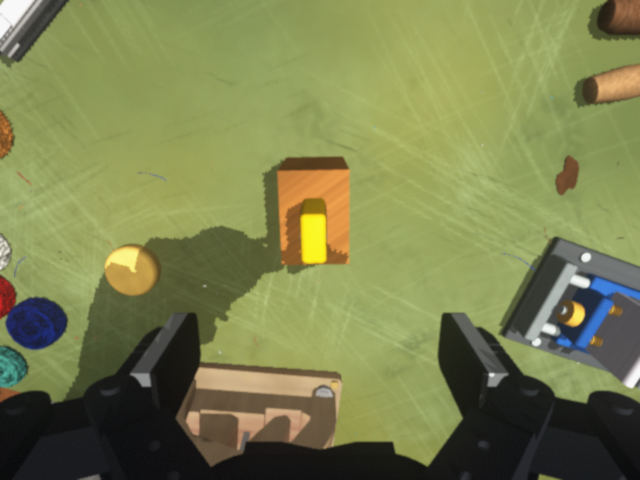

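The wrist view shows the handle upright at (314,237), with its top face spanning rows ~212–263, and the stand edges parallel to the image columns. The yaw therefore matches to under 1°. Next is the exact offset.

```bash
python3 - <<'E'
from h import *
c=manip.read_camera("wrist")
hsv=cv2.cvtColor(c["img"],cv2.COLOR_RGB2HSV)
yel=(hsv[...,0]>24)&(hsv[...,0]<35)&(hsv[...,1]>170)&(hsv[...,2]>200)
ys,xs=np.nonzero(yel); print(cv2.minAreaRect(np.c_[xs,ys].astype(np.float32)))
P=np.array([totool(ray_plane(c,(x,y),.132)) for x,y in zip(xs,ys)])
print(cv2.minAreaRect(P[:,:2].astype(np.float32)),P.mean(0))
E
```

```text
((312.5, 238.5), (47.0, 23.0), 90.0)
((0.8936672210693359, -4.118894100189209), (13.977818489074707, 29.82743263244629), 89.7987289428711) [  1.22392706  -4.0592973  105.57718648]
```

```bash
python3 -m inch '[[1,-4,40,0,1],[1,-4,80,0,1],[1,-4,115,0,1],[1,-4,135,0,1],[1,-4,135,0,0.6],[1,-4,135,0,0.3],[1,-4,135,0,0],[1,-4,135,0,0],[1,-4,135,0,0],[1,-4,135,0,0],[1,-4,135,0,0]]' 60
python3 - <<'E'
from h import *
s=manip.read_state(); print(s["eef_pos"],s["contact_force"],s["width"],s["grasp_force"])
E
```

```text
time_s: 4.28
eef_pos: [0.5147, 0.0569, 0.1034]
tcp_rot: [3.097, 0.526, 0.003]
contact_force: [-0.2, 0.3, 6.0]
width: 0.0156
grasp_force: 58.6
[0.51474083 0.05692726 0.10337901] [-0.21725875  0.26694413  5.98167497] 0.015636146244129637 58.61995339393616
```

```bash
python3 -m inch '[[0,0,-15,0,0],[0,0,-40,0,0],[0,0,-80,0,0],[0,0,-120,0,0],[-15,30,-125,3,0],[-35,80,-125,7,0],[-57,130,-125,11,0],[-78,180,-125,15,0],[-100,230,-125,19,0],[-112,260,-125,19,0],[-117,270,-125,19,0],[-117,270,-125,19,0],[-117,270,-125,19,0]]'
python3 - <<'E'
from h import *
c=manip.read_camera("wrist"); save(c,"w2"); s=manip.read_state(); print(s["eef_pos"],s["contact_force"],s["moment"],s["width"],s["grasp_force"])
R=Ro.from_rotvec(s["tcp_rot"]).as_matrix();print("tool y yaw",np.degrees(np.arctan2(R[1,1],R[0,1])), R[2])
for t in ["gauge","gauge_grip","press","fixed_lip","sprung_lip"]:
    print(t,[(np.round(d["at"],4),round(d["p"],2),proj(c,d["at"]).round()) for d in manip.spot_point(t,c)[:2]])
c=manip.read_camera("top"); save(c,"t2")
for t in ["gauge","press","fixed_lip","sprung_lip"]:
    print(t,[(np.round(d["at"],4),round(d["p"],2),proj(c,d["at"]).round()) for d in manip.spot_point(t,c)[:2]])
E
```

```text
time_s: 5.9
eef_pos: [0.4926, -0.2352, 0.2274]
tcp_rot: [-3.141, -0.01, 0.0]
contact_force: [-0.4, -0.3, -1.2]
width: 0.0152
grasp_force: 58.6
[ 0.49268819 -0.23511667  0.22743957] [ 0.77357559 -0.44234951 -0.89792389] [ 0.00463136  0.05521992 -0.00436047] 0.01543630843967524 58.614962697029114
tool y yaw -89.62921599625987 [-1.75934475e-04 -4.08347834e-04 -9.99999901e-01]
gauge [(array([ 0.4898, -0.2369,  0.1319]), 0.97, array([322., 250.])), (array([ 0.4782, -0.4787, -0.0022]), 0.51, array([589., 215.]))]
gauge_grip [(array([ 0.4911, -0.2352,  0.2313]), 0.69, array([319., 339.])), (array([ 0.4991, -0.2421,  0.0825]), 0.27, array([329., 214.]))]
press [(array([ 0.4981, -0.2427,  0.0008]), 0.97, array([328., 192.]))]
fixed_lip [(array([ 0.4977, -0.2413,  0.0851]), 0.68, array([328., 217.]))]
sprung_lip [(array([ 0.4972, -0.2304,  0.0867]), 0.91, array([312., 218.]))]
gauge []
press [(array([ 0.4967, -0.2395, -0.003 ]), 0.94, array([380., 283.]))]
fixed_lip [(array([ 0.4923, -0.2354,  0.0878]), 0.69, array([384., 284.]))]
sprung_lip [(array([ 0.4916, -0.2357,  0.0883]), 0.56, array([384., 285.]))]
```

View pics/w2.png

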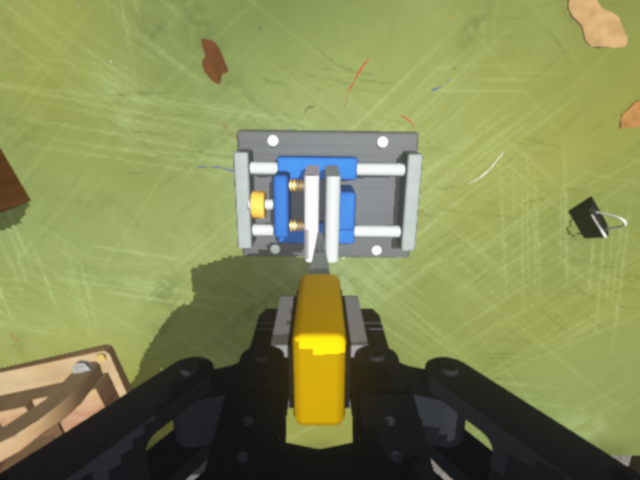

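The gauge is held upright in the jaws, with its blade tip at about (320,245). The plates sit at u≈305–319 and 326–340 (rows 167–262), and the slot runs along u≈322. I'll zoom in to fit the slot line.

```bash
python3 - <<'E'
import cv2
a=cv2.imread("pics/w2.png"); cv2.imwrite("pics/w2c.png",cv2.resize(a[155:285,280:370],(415,600),interpolation=cv2.INTER_CUBIC))
g=cv2.cvtColor(a,cv2.COLOR_BGR2GRAY)
for r in range(168,256,8): print(r,g[r,298:346])
E
```

```text
168 [145 144 143 144 141 133 128 136 145 148 148 148 149 147 149 148 147 147
 148 149 149 148 143 141 141 138 130 126 126 127 127 127 127 126 127 127
 127 126 127 131 139 144 142 143 143 143 144 144]
176 [119 104  97  94  92 107 151 192 216 232 236 237 238 238 238 238 239 238
 235 228 202 150 106  96  95  93  94 107 142 169 187 194 197 203 210 212
 208 203 199 198 192 180 159 144 142 141 143 142]
184 [164 165 170 165 166 173 183 217 240 250 253 253 254 254 254 254 253 253
 251 243 205 141 101  94  94  92  94 118 165 203 225 235 243 248 251 252
 252 249 246 240 230 203 156 124 118 118 119 121]
192 [ 93  92  95  94  94 110 162 214 240 250 253 253 254 254 254 254 254 253
 251 241 204 140 100  94  93  93  99 127 172 207 227 238 243 249 251 252
 251 249 246 239 228 199 151 117 109 109 108 108]
200 [ 92  93  92  92  93 110 162 216 241 250 253 253 254 254 254 254 253 253
 250 240 196 131  99  93  93  93 101 135 177 211 230 239 244 249 251 252
 251 248 244 237 223 185 152 139 138 140 140 140]
208 [ 92  91  92  93  93 110 163 216 241 250 253 253 254 254 254 254 253 253
 250 238 188 124  97  9
[... 399 characters left out ...]
86  88  90 105 151 194 222 233 241 247 250 251 250
 249 246 240 230 203 165 143 140 140 140 141 142]
232 [ 95  94  94  95  93 103 131 159 177 193 223 248 253 254 254 254 253 252
 245 215 158 121 114 109 104  96 110 155 196 224 235 242 247 250 250 250
 249 246 238 227 191 159 145 143 143 142 143 142]
240 [ 91  90  91  91  91 102 132 158 179 193 222 248 253 254 254 254 252 234
 168 130 124 124 124 123 122 114 122 163 203 227 236 243 248 250 251 250
 248 244 237 221 182 151 140 139 140 140 140 140]
248 [ 86  85  87  87  92 103 131 157 177 193 221 248 253 254 253 245 200 138
 118 110 116 121 115 105 110 121 135 168 204 228 237 244 248 250 250 249
 247 243 234 213 171 143 138 139 138 139 138 139]
```

View pics/w2c.png

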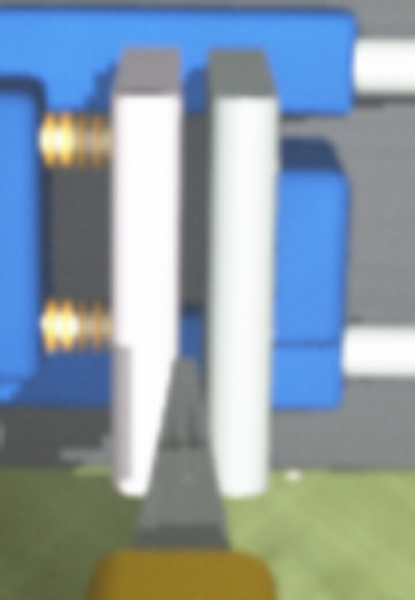

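```bash
python3 - <<'E'
from h import *
c=manip.read_camera("wrist"); g=cv2.cvtColor(c["img"],cv2.COLOR_RGB2GRAY).astype(float)
T=totool
def cross(r,a,b,th=170):
    x=np.arange(a,b); v=g[r,a:b]-th; i=np.nonzero(v[:-1]*v[1:]<=0)[0][0]; return a+i+v[i]/(v[i]-v[i+1])
L=[];Rr=[]
for r in range(178,228,3):
    L.append(T(ray_plane(c,(cross(r,312,324),r),.085))); Rr.append(T(ray_plane(c,(cross(r,322,334),r),.085)))
L=np.array(L);Rr=np.array(Rr)
for P in (L,Rr,(L+Rr)/2):
    k=np.polyfit(P[:,0],P[:,1],1); print("slope deg",np.degrees(np.arctan(k[0])),"y at x=0",k[1])
for v in (175,260): print("plate end x",T(ray_plane(c,(332,v),.088))[:2])
print(g[230:240,312:332:1].round().astype(int))
for uv in [(320.6,233),(320,234)]: print("tip",T(ray_plane(c,uv,.131)))
print("tool y of gauge at u, z.12",proj(c,manip.read_state()["eef_pos"]-[-.010,0,.0964]))
E
```

```text
slope deg 0.7327240444026325 y at x=0 -2.0392649921285932
slope deg 0.6719747551861911 y at x=0 3.0077611242629727
slope deg 0.7023496211494832 y at x=0 0.48424803094982477
plate end x [34.38087541  8.44168241]
plate end x [-25.2565202    9.01277862]
[[253 253 250 236 182 119  98  97  98  97 107 151 193 221 234 241 247 250
  251 250]
 [253 253 250 235 182 121 101 101 100  99 110 151 195 221 233 241 247 250
  250 250]
 [253 253 249 235 183 128 116 116 113 110 117 153 195 221 234 241 247 250
  251 250]
 [253 253 249 236 185 135 127 127 125 121 124 157 196 222 234 241 247 250
  251 250]
 [253 252 249 236 187 138 130 130 127 124 127 159 197 224 234 242 247 250
  251 250]
 [253 252 249 235 187 141 130 127 126 126 130 160 197 223 234 241 247 250
  250 250]
 [253 252 249 234 185 140 131 129 127 126 133 161 197 223 235 242 247 250
  250 250]
 [253 252 249 231 179 138 131 129 127 127 134 161 197 223 235 242 247 250
  250 250]
 [253 252 248 226 169 135 128 127 126 126 132 158 196 223 234 242 247 250
  250 250]
 [253 252 248 221 160 132 126 125 125 126 131 153 193 222 235 242 247 250
  250 250]]
tip [ 7.46514885  0.80483229 96.27338966]
tip [ 6.86084457  0.45840266 96.27339309]
tool y of gauge at u, z.12 [319.28158356 228.72068088]
```

Tip and slot agree laterally to within 0.5 mm. The plate centre is +4.5 mm in x and the slot is turned +0.7°. I'll correct both and descend.

```bash
python3 -m inch '[[5,0,10,0.7,0],[5,0,25,0.7,0],[5,0,35,0.7,0],[5,0,35,0.7,0]]'
python3 -m inch '[[0,0,5,0,0],[0,0,10,0,0],[0,0,14,0,0],[0,0,18,0,0],[0,0,20,0,0],[0,0,20,0,0],[0,0,20,0,0]]'
```

```text
time_s: 7.0
eef_pos: [0.4967, -0.2359, 0.1907]
tcp_rot: [-3.14, 0.012, 0.004]
contact_force: [0.5, -0.6, -1.1]
width: 0.0153
grasp_force: 58.6
time_s: 7.88
eef_pos: [0.4977, -0.2365, 0.1724]
tcp_rot: [3.141, -0.012, 0.0]
contact_force: [-0.4, 0.2, -1.4]
width: 0.0153
grasp_force: 58.6
```

```bash
for i in 1; do python3 -m inch '[[0,0,2,0,0],[0,0,4,0,0],[0,0,5,0,0],[0,0,5,0,0]]'; done | grep -E "eef|contact"; python3 -m inch '[[0,0,2,0,0],[0,0,4,0,0],[0,0,5,0,0],[0,0,5,0,0]]' | grep -E "eef|contact"
python3 -m inch '[[0,0,2,0,0],[0,0,4,0,0],[0,0,4,0,0],[0,0,4,0,0]]'
python3 - <<'E'
from h import *
c=manip.read_camera("wrist"); save(c,"w3")
cv2.imwrite("pics/w3c.png",cv2.cvtColor(cv2.resize(c["img"][120:440,220:420],(375,600)),cv2.COLOR_RGB2BGR))
E
```

```text
eef_pos: [0.4976, -0.2365, 0.1672]
contact_force: [0.2, 0.4, -1.3]
eef_pos: [0.4977, -0.2365, 0.1622]
contact_force: [0.8, -0.8, -0.8]
time_s: 9.38
eef_pos: [0.4978, -0.2366, 0.1583]
tcp_rot: [3.141, -0.012, 0.0]
contact_force: [0.1, 0.4, 0.4]
width: 0.0152
grasp_force: 58.9
```

View pics/w3c.png

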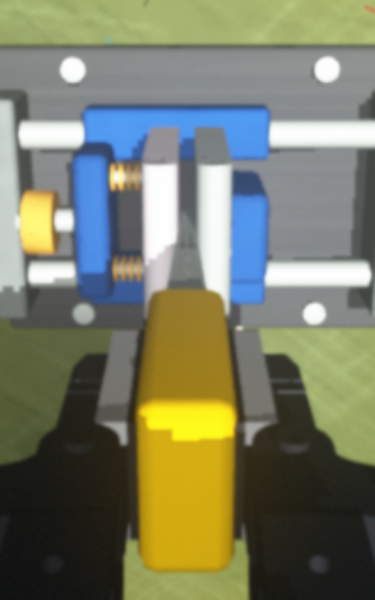

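The blade sits centred between the plates (crop (188,250)), and the vertical force has just begun to rise, from −1.1 to +0.4 N. That puts contact onset near TCP z≈0.16. I'll advance in small steps.

```bash
python3 -m inch '[[0,0,1,0,0],[0,0,2,0,0],[0,0,2,0,0],[0,0,2,0,0]]'| grep -E "eef|contact"
python3 -m inch '[[0,0,1,0,0],[0,0,2,0,0],[0,0,2,0,0],[0,0,2,0,0]]'| grep -E "eef|contact"
python3 -m inch '[[0,0,1,0,0],[0,0,2,0,0],[0,0,2,0,0],[0,0,2,0,0]]'
```

```text
eef_pos: [0.4977, -0.2365, 0.1564]
contact_force: [0.4, 0.0, 3.5]
eef_pos: [0.4977, -0.2366, 0.1543]
contact_force: [0.4, 0.4, 2.8]
time_s: 10.92
eef_pos: [0.4977, -0.2365, 0.1523]
tcp_rot: [3.141, -0.012, 0.0]
contact_force: [-0.3, 0.4, 3.1]
width: 0.0156
grasp_force: 59.3
```

```bash
cat > f.py <<'E'
from h import *
F=[]
for i in range(6):
    c=manip.read_camera("wrist"); F.append(manip.read_state()["contact_force"])
print(np.mean(F,0).round(2),np.std(F,0).round(2),manip.read_state()["eef_pos"].round(4), manip.read_state()["moment"].round(3))
g=cv2.cvtColor(c["img"],cv2.COLOR_RGB2HSV)
save(c,"w4")
E
python3 f.py
python3 -m inch '[[0,0,1,0,0],[0,0,2,0,0],[0,0,2,0,0],[0,0,2,0,0]]'| grep -E "eef|contact"
python3 f.py
python3 - <<'E'
import cv2,numpy as np
a,b=cv2.imread("pics/w3.png"),cv2.imread("pics/w4.png")
for r in (215,225): # plate rows, gray edge profile
    print(cv2.cvtColor(a,6)[r,290:350]); print(cv2.cvtColor(b,6)[r,290:350])
E
```

```text
[ 0.6  -0.38  3.62] [0.52 0.39 0.57] [ 0.4977 -0.2365  0.1523] [-0.038 -0.111  0.044]
eef_pos: [0.4977, -0.2365, 0.1504]
contact_force: [1.3, -0.4, 5.3]
[0.64 0.42 4.92] [0.18 0.59 0.61] [ 0.4977 -0.2365  0.1503] [ 0.041 -0.032 -0.039]
[172 179 176 168 168 170 196 227 242 249 252 253 254 254 254 254 254 254
 254 253 253 251 246 232 188 130  97  93  91  91  91  90  91  91 112 151
 187 212 227 235 241 245 248 250 251 251 251 249 247 244 239 230 206 157
 100  77  74  74  73  74]
[161 162 152 152 176 212 236 246 251 253 253 254 254 254 254 254 254 254
 253 253 251 247 234 202 152 111  92  90  90  90  90  89  91  91  94 120
 157 190 213 227 234 240 244 248 250 251 251 251 250 248 245 242 236 225
 195 140  90  77  76  77]
[ 92  91  90  90  94 119 173 220 239 249 252 253 254 254 254 254 254 254
 254 254 253 251 247 233 191 133 100  93  92  93  92  93  93  94 112 151
 188 212 228 236 241 245 248 250 251 251 250 249 247 243 237 228 204 157
 125 121 122 121 121 122]
[ 93  96  95 107 156 206 233 245 250 252 253 254 254 254 254 254 254 254
 254 253 251 248 237 207 157 112  96  93  92  93  93  92  92  92  97 122
 160 192 214 229 235 240 244 248 250 251 251 250 250 248 246 241 235 223
 192 134  89  78  76  76]
```

```bash
python3 -m inch '[[0,0,1,0,0],[0,0,2,0,0],[0,0,2,0,0],[0,0,2,0,0],[0,0,2,0,0]]'| grep -E "eef|contact|time"
python3 f.py; python3 - <<'E'
import cv2
b=cv2.imread("pics/w4.png"); cv2.imwrite("pics/w4c.png",cv2.resize(b[120:440,220:420],(375,600)))
print(cv2.cvtColor(b,6)[225,288:350])
E
```

```text
time_s: 12.65
eef_pos: [0.4977, -0.2366, 0.1484]
contact_force: [0.2, 1.2, 5.4]
[ 0.39 -0.19  4.89] [0.35 0.59 0.5 ] [ 0.4977 -0.2366  0.1484] [ 0.041 -0.09   0.016]
[ 99  96 104 109 105 117 170 217 238 248 251 253 253 254 254 254 254 254
 254 254 254 253 251 246 232 188 132 101  94  93  92  93  93  92  93  92
  94 109 146 183 209 226 233 239 243 247 250 251 251 251 250 249 247 243
 237 228 202 150  96  78  76  77]
```

View pics/w4c.png

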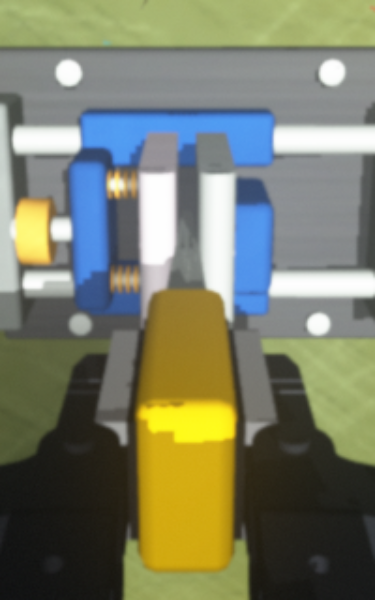

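The gauge is upright, has not slipped in the jaws (handle edge still at crop row ~405), and sits in line between the plates. Net push is about 6 N and the estimated give is about 1 mm, so I'm handing in.

```bash
python3 -c "
from plant import manip
print(manip.job_done())"
```

```text
the job is handed in; nothing more can be done
None
```

The job is handed in, result not reported: the gauge is still gripped upright between the press plates, in line with the slot, with about 6 N of push and the sprung plate back by an estimated 1 mm.

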